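# Put the tea things back on their bamboo rests

### The arm

A 6-joint arm with a two-finger parallel gripper is mounted at the origin on the work surface. World frame = base frame: x ahead of the robot, y to its left, z up, the work surface at z = 0. Lengths are in mm, angles in degrees, forces in N, time in s.
With the tool pointing down it reaches from about 350 to 850 mm from the base axis. Payload 8.1 kg.
Tool frame: the origin (TCP) lies at the very end of the fingers, on their centre line; the grasp point (between the pads) lies 19 mm behind it; z points along the fingers, y is the direction in which the jaws open and shut (so a half turn about z gives the same grasp; the last joint's range is limited). The gripper opens to 85 mm and grips with 20 to 120 N. Pads are 22 mm wide; open, the fingers measure 114 mm over their backs; the gripper's body (76 mm by 85 mm) begins 54 mm behind the grasp point. The pads swing forward as they close: fully open they stand 13 mm farther back than shut.
Start: joints at [-4.893, 7.471, 85.268, -0, 87.261, -4.893], TCP at [600.004, 0.022, 231.292] pointing down, gripper open.
Joint ranges: [-169.43, 169.43], [-51.17, 129.36], [1.28, 143.12], [-76.62, 256.62], [0, 156.53], [-152.29, 152.29]. Speed limits (degrees/s): [136.94, 136.94, 159.86, 180, 180, 180].

### API

Orientations are given as [roll, pitch, yaw] about the fixed x, y, z axes, in that order (R = Rz(yaw) Ry(pitch) Rx(roll)).
In Python, from bench import r, eyes gives the robot as it stands. The module is installed in compiled form; this text tells all that it offers.
- The arm moves only by the tool play_rows, never from a script. Its argument "deltas" is a list of rows, each a list of 3 entries, a list of its own where there are three numbers: the shift along the tool's x, y, z in m, then the turn, a rotation vector about the tool's x, y, z in rad, then the closure, from 0 (fully open) to 1 (shut). A call has 1 to 8 rows; each row shifts and turns the pose as measured when the row begins, along the tool's axes as they then stand; what a row does not reach is not made up. A row lasts 1/8 s, in which the tool goes at most 62.5 mm and 10.7 degrees, less where a joint would pass 70% of its speed; a pose out of reach is approached as far as the arm can. A call with a gripper value outside its range is refused whole. The fingers move at their own pace and stop on an object; "force" is the grip in N (left out, the last holds). Time passes only in rows, so rows that do not move let the fingers close. It gives the time, the measured TCP pose, the force and the opening at its end, in the units of the state.
- r.sense(): the state, without advancing time (a new reading comes with each control period).
- eyes.snapshot(name): name is "scene" or "side" or "wrist"; returns the picture (480x640x3 uint8, red, green, blue); there is no depth.
- eyes.get_calibration(name): a dict with "mtx" (3x3 intrinsics, pixels), "D" ([k1, k2, p1, p2, k3] as OpenCV has them; the pictures are not rectified), "R" (3x3) and "t" (3): a world point X has camera coordinates R X + t; the wrist camera has in their place "T_tool_cam" (4x4, takes a point from camera to tool coordinates, whose origin is the TCP and whose axes are the flange's). Camera axes: x right, y down, z forward; pixel columns grow to the right and rows downward; lengths in mm; the calibration is good to about 2 mm. A picture is of the moment at which its call begins: read the wrist's pose just before it. get_calibration takes no time and is no camera call.
- r.hand_in(): hands the job in, once; it reports no verdict.
The state is a dict: "time": time; "joint_pos": joint angles; "qd": joint speeds; "joint_efforts": joint torques, N m; "tool_pos": TCP position; "tcp_rot": TCP orientation; "ft_force": force on the tool from outside, world axes, zero at the start; "wrist_torque": the same for the moment, N m; "finger_gap": finger opening in mm.
Only numpy, scipy, OpenCV 4.12 (cv2) and the standard library are available. Lean on these libraries where they do the work, as an engineer would, in place of code of your own. Each camera call takes 0.05 s, during which the arm holds its last target. There are 200 camera calls.

### The job

Put the four tea things back where they live: each one upright on the bamboo rest whose recess matches the shape and size of its foot (the glass canister, the infuser basket, the square caddy and the oblong tea box), sitting flat on the floor of the recess and not up on the rim. Set each down gently rather than dropping it, knock none of them over, and leave the teapot standing where it is.

Things in the scene. Friction and masses are not known exactly. Their poses are not given: they have to be found in the camera images.
- canister: Round glass tea canister with a ribbed steel twist cap (screwed tight), a plain upright cylinder 66 mm in diameter and 96 mm tall (the cap is the top 18 mm), about 300 g. Origin at the centre of its underside, z up.
- infuser: Stainless infuser basket, an open-topped upright cylinder 42 mm in outer diameter and 60 mm tall, wall 2 mm, dotted with small holes, about 90 g. Origin at the centre of its underside, z up.
- caddy: Square steel tea caddy with a flat lid that stays on, 50 x 50 mm in plan and 75 mm tall, about 200 g. Origin at the centre of its underside, z up, x and y square to its sides.
- teabox: Oblong dark-wood tea box, shut, with a small brass catch (look only) on one end, 84 mm long (its x) by 36 mm wide (its y) by 55 mm tall, about 200 g. Origin at the centre of its underside, z up.
- large_round_rest: Large round bamboo rest, 98 mm in outer diameter, recess 82 mm in diameter. Fixed to the table. A 4 mm thick floor inlaid with cork, with a raised rim 8 mm wide whose top is 9 mm above the table (5 mm above the floor), so the recess is 5 mm deep. Origin at the centre of its underside (table level), z up.
- small_round_rest: Small round bamboo rest, 74 mm in outer diameter, recess 58 mm in diameter. Fixed to the table. A 4 mm thick floor inlaid with cork, with a raised rim 8 mm wide whose top is 9 mm above the table (5 mm above the floor), so the recess is 5 mm deep. Origin at the centre of its underside (table level), z up.
- square_rest: Square bamboo rest, 82 x 82 mm outside, recess 66 x 66 mm. Fixed to the table. A 4 mm thick floor inlaid with cork, with a raised rim 8 mm wide whose top is 9 mm above the table (5 mm above the floor), so the recess is 5 mm deep. Origin at the centre of its underside (table level), z up, x and y square to its sides.
- oblong_rest: Oblong bamboo rest, 116 mm (its x) by 68 mm (its y) outside, recess 100 x 52 mm. Fixed to the table. A 4 mm thick floor inlaid with cork, with a raised rim 8 mm wide whose top is 9 mm above the table (5 mm above the floor), so the recess is 5 mm deep. Origin at the centre of its underside (table level), z up.
- teapot: White ceramic teapot, loose, to be left alone: body 100 mm across, 113 mm tall, spout and handle reaching 92 mm from the centre to its -x and +x. Origin at the centre of its underside, z up. It stands just beyond the tea things. A flat scoop and a butter knife (5 mm high) lie among the tea things and may be ignored; other crockery, up to 100 mm tall, stands out to the sides.
Things that resemble listed ones, but are neither listed nor needed, are in the scene too. Leave any purple or turquoise look-alike of the canister alone.

How it is judged (in metres and radians):
At the end, for the whole second after the job is handed in: Each tea thing stands released and still in its matching rest: centre within 12 mm of the rest's centre, underside on the recess floor (2 to 6 mm above the rest's underside), tilt below 0.05 rad; the teapot is upright and within 25 mm of where it stood (horizontal distance between canister and large_round_rest below 0.012 m and z of canister in the frame of large_round_rest between 0.002 and 0.006 m and angle between each of canister, infuser, caddy, teabox's own z axis and vertical below 0.05 rad and linear speed of each of canister, infuser, caddy, teabox below 0.02 m/s and horizontal distance between infuser and small_round_rest below 0.012 m and z of infuser in the frame of small_round_rest between 0.002 and 0.006 m and horizontal distance between caddy and square_rest below 0.012 m and z of caddy in the frame of square_rest between 0.002 and 0.006 m and horizontal distance between teabox and oblong_rest below 0.012 m and z of teabox in the frame of oblong_rest between 0.002 and 0.006 m and distance of teapot from where it was at the start of the episode below 0.025 m and angle between teapot's own z axis and vertical below 0.1 rad); the robot touches nothing.
It fails at once if a tea thing dropped or banged down onto a rest (over 60 N) (contact force between any of canister, infuser, caddy, teabox and large_round_rest above 60 N or contact force between any of canister, infuser, caddy, teabox and small_round_rest above 60 N or contact force between any of canister, infuser, caddy, teabox and square_rest above 60 N or contact force between any of canister, infuser, caddy, teabox and oblong_rest above 60 N).
It fails at once if a tea thing knocked over (tilted beyond 0.7 rad) (angle between any of canister, infuser, caddy, teabox's own z axis and vertical above 0.7 rad).
It fails at once if the teapot shoved or tipped (distance of teapot from where it was at the start of the episode above 0.025 m or angle between teapot's own z axis and vertical above 0.3 rad).
It also fails if it takes over 112 s, if anything falls off the work surface, if the arm or the gripper's body presses on something with over 40 N, if the wrist force passes 120 N, or if a joint passes its speed limit or range.

## Working session

There is one attempt and no reset: what is moved stays moved. The work goes in short steps, Python scripts to look and compute and a tool call to move; the robot and the scene stay as the last step left them, time stands still between calls to the robot, and variables do not carry over. Pictures are saved under pics/ and viewed, about 12 in all and at most 16, crops included, and the job is handed in when it is done.

Besides the shell and the picture viewer there is one more tool, called after ">>>" as name(argument=value, ...) on one line, values as JSON. play_rows: Moves the arm, as the interface text tells. Its arguments: {"type":"object","properties":{"deltas":{"type":"array"},"force":{"type":"number"}},"required":["deltas"]}

```bash
mkdir -p pics; python3 - <<'E'
from bench import r,eyes
import cv2,pprint
s=r.sense();pprint.pprint(s)
for n in("scene","side","wrist"):
    cv2.imwrite(f"pics/{n}0.png",eyes.snapshot(n)[:,:,::-1]); print(n,eyes.get_calibration(n))
E
```

```text
{'finger_gap': 85.3386681339848,
 'ft_force': array([-0.45620397, -0.18824836, -0.65244335]),
 'joint_efforts': array([-1.90700346e-03, -5.69404185e+01, -5.00557995e+01, -2.19391650e-04,
        1.44415747e-02,  7.24149572e-05]),
 'joint_pos': array([-4.89464328e+00,  7.51550739e+00,  8.53303207e+01,  9.85151500e-04,
        8.72592221e+01, -4.89310670e+00]),
 'qd': array([-0.07243559,  0.00896532, -0.0371973 ,  0.03484674, -0.05508987,
        0.01073602]),
 'tcp_rot': array([-1.79895417e+02, -9.94081429e-03,  8.99984063e+01]),
 'time': 0.0,
 'tool_pos': array([5.99457616e+02, 5.84935067e-02, 2.30230264e+02]),
 'wrist_torque': array([-0.01942146, -0.01732157, -0.04458773])}
scene {'mtx': array([[601.63392174,   0.        , 316.16489814],
       [  0.        , 601.63392174, 241.27659471],
       [  0.        ,   0.        ,   1.        ]]), 'D': array([-0.2074393,  0.       ,  0.       ,  0.       ,  0.       ]), 'R': array([[ 0.80676036,  0.59060608,  0.01794941],
       [ 0.49064069, -0.65266319, -0.57732354],
       [-0.32925587,  0.47456846, -0.81631817]]), 't': array([-433.76228
[... 433 characters left out ...]
  7.72106338e-01, -6.34917956e-01]]), 't': array([-542.97247193,   29.78149978, 1027.7017997 ])}
wrist {'mtx': array([[415.78549798,   0.        , 317.90224657],
       [  0.        , 415.78549798, 240.7769313 ],
       [  0.        ,   0.        ,   1.        ]]), 'D': array([-0.05362814,  0.        ,  0.        ,  0.        ,  0.        ]), 'T_tool_cam': array([[ 5.51996726e-04, -9.65882183e-01, -2.58981281e-01,
         6.59156865e+01],
       [ 9.99999803e-01,  6.10975570e-04, -1.47245391e-04,
         1.22979587e+00],
       [ 3.00452935e-04, -2.58981148e-01,  9.65882330e-01,
        -1.43788855e+02],
       [ 0.00000000e+00,  0.00000000e+00,  0.00000000e+00,
         1.00000000e+00]])}
```

View pics/scene0.png

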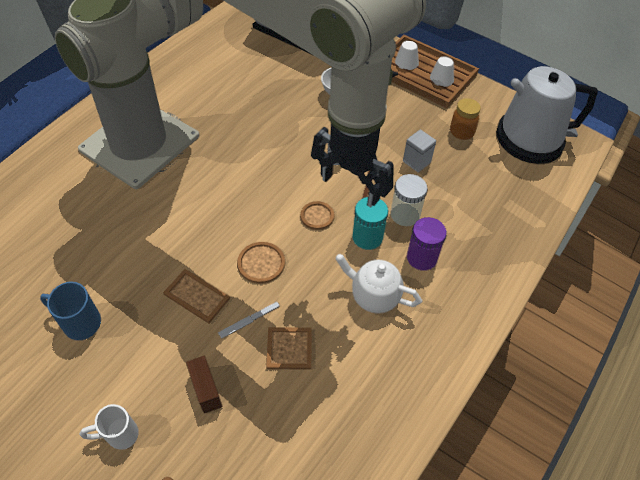

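View pics/side0.png

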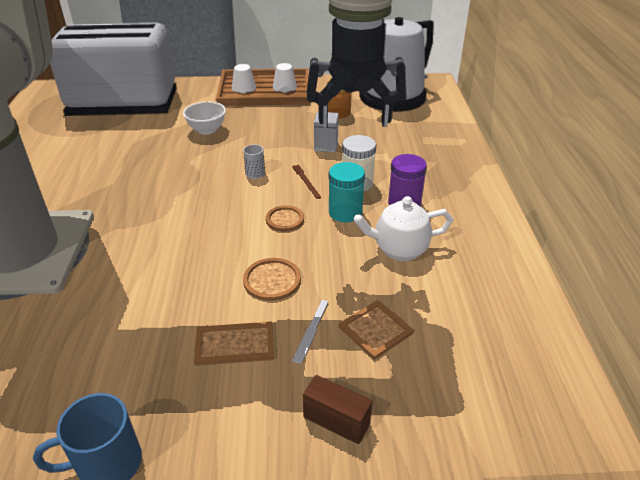

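View pics/wrist0.png

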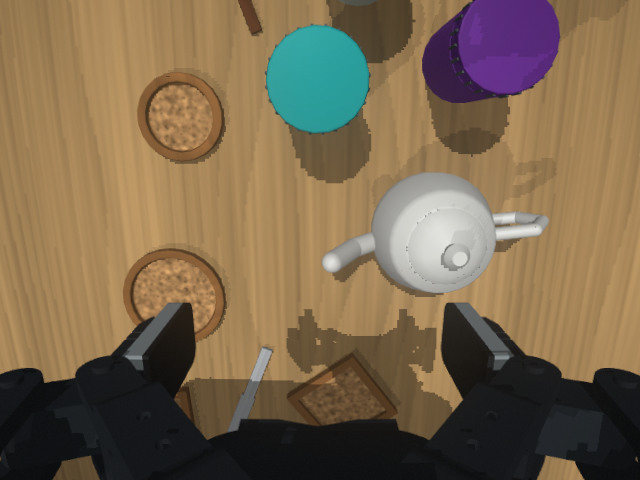

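```bash
cat > h.py <<'E'
import numpy as np,cv2
from scipy.spatial.transform import Rotation as Ro
from bench import r,eyes
def cam(n,s=None):
    c=eyes.get_calibration(n)
    if n=="wrist":
        s=s or r.sense(); T=np.eye(4); T[:3,:3]=Ro.from_euler('xyz',s['tcp_rot'],degrees=True).as_matrix(); T[:3,3]=s['tool_pos']
        M=np.linalg.inv(T@c["T_tool_cam"]); return c["mtx"],c["D"],M[:3,:3],M[:3,3]
    return c["mtx"],c["D"],np.array(c["R"]),np.array(c["t"])
def w(n,uv,z,s=None):
    K,D,R,t=cam(n,s); p=cv2.undistortPoints(np.array([[uv]],float),K,D)[0,0]
    d=R.T@np.array([*p,1]); o=-R.T@t; return (o+d*(z-o[2])/d[2])[:2]
def proj(n,X,s=None):
    K,D,R,t=cam(n,s); return cv2.projectPoints(np.array(X,float).reshape(-1,3),cv2.Rodrigues(R)[0],t,K,D)[0][:,0]
def crop(img,x0,y0,x1,y1,k): return cv2.resize(img[y0:y1,x0:x1],None,fx=k,fy=k,interpolation=cv2.INTER_CUBIC)
E
python3 - <<'E'
from h import *
a=cv2.imread("pics/side0.png")
cv2.imwrite("pics/c1.png",crop(a,230,95,430,245,4))
cv2.imwrite("pics/c2.png",crop(a,180,260,430,447,3.2))
E
```

```text
(no output)
```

View pics/c1.png

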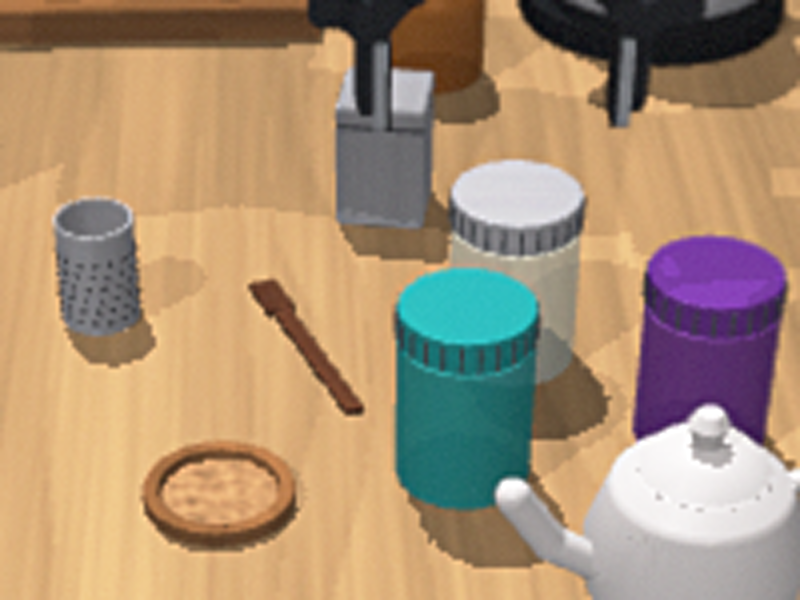

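View pics/c2.png

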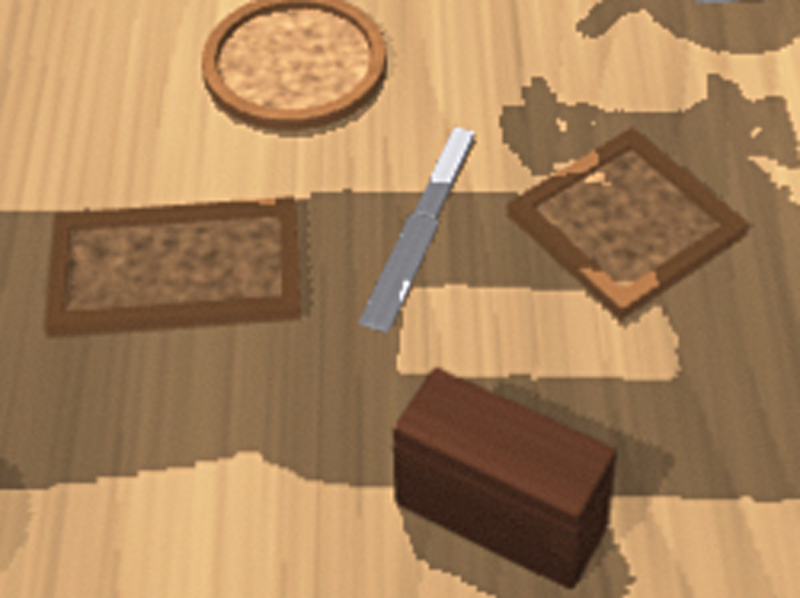

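```bash
python3 - <<'E'
from h import *
A=lambda x,y:(230+x/4,95+y/4)
B=lambda x,y:(180+x/3.2,260+y/3.2)
P=dict(can=([A(517,195)],96),turq=([A(468,312)],96),purp=([A(715,275)],96),inf=([A(94,219)],60),caddy=([A(350,69),A(434,72),A(431,124),A(338,118)],75),
small=([A(220,489)],9),large=([B(295,61)],9),obl=([B(54,214),B(294,199),B(301,310),B(48,324)],9),sq=([B(630,128),B(748,226),B(625,312),B(508,209)],9),
box=([B(437,369),B(615,453),B(576,518),B(395,430)],55))
a=cv2.imread("pics/scene0.png")
def draw(X,c):
    cv2.polylines(a,[np.round(proj("scene",X)*1).astype(int)],True,c,1)
for k,(uv,z) in P.items():
    q=np.array([w("side",u,z) for u in uv]); 
    print(k,q.round(1).tolist(),"mean",q.mean(0).round(1),end=" ")
    if len(q)>1:
        (c,(l,h),an)=cv2.minAreaRect(q.astype(np.float32)); print("rect",np.round(c,1),round(l,1),round(h,1),round(an,1),end="")
        X=np.c_[cv2.boxPoints((c,(l,h),an)),[z]*4]
    else:
        R={'can':33,'turq':33,'purp':33,'inf':21,'small':37,'large':49}[k]; t=np.linspace(0,6.28,30)
        X=np.c_[q[0,0]+R*np.cos(t),q[0,1]+R*np.sin(t),0*t+z]
    print(); draw(X,(0,0,255))
# wrist estimates
for k,u,z in (("small",(179,116),9),("large",(175,297),9),("turq",(318,78),96)): print(k,"wrist",w("wrist",u,z).round(1))
cv2.imwrite("pics/ov.png",crop(a,130,100,460,440,1.75))
E
```

```text
can [[630.7, 190.3]] mean [630.7 190.3] 
turq [[598.7, 86.5]] mean [598.7  86.5] 
purp [[717.0, 114.0]] mean [717. 114.] 
inf [[417.2, 235.1]] mean [417.2 235.1] 
caddy [[554.1, 366.6], [600.7, 361.3], [595.4, 302.0], [545.7, 310.4]] mean [574.  335.1] rect [574.9 335.1] 59.5 50.4 81.5
small [[482.1, 70.6]] mean [482.1  70.6] 
large [[462.3, -98.1]] mean [462.3 -98.1] 
obl [[349.5, -199.9], [464.4, -194.2], [469.4, -261.6], [355.1, -265.8]] mean [ 409.6 -230.4] rect [ 409.4 -230.8] 116.7 67.6 2.9
sq [[632.0, -152.7], [680.9, -219.1], [616.6, -268.0], [567.3, -204.2]] mean [ 624.2 -211. ] rect [ 624.5 -210.6] 82.7 82.5 37.7
box [[529.1, -330.7], [598.0, -373.6], [580.0, -402.0], [511.4, -359.7]] mean [ 554.6 -366.5] rect [ 554.6 -366.6] 34.0 81.1 58.1
small wrist [482.2  77.9]
large wrist [464.5 -87.5]
turq wrist [600.6  97.9]
```

View pics/ov.png

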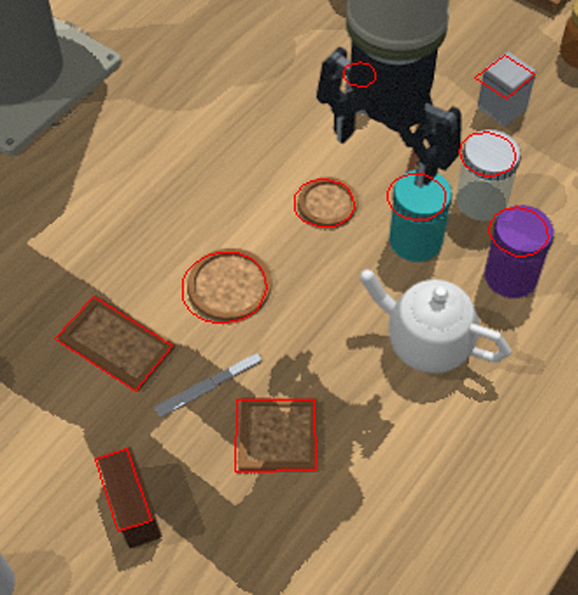

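>>> play_rows(deltas=[[[0.035, -0.027, -0.033], [0, 0, 0], 0], [[0.035, -0.027, -0.033], [0, 0, 0], 0], [[0.035, -0.026, -0.033], [0, 0, 0], 0], [[0, 0, 0], [0, 0, 0], 0]])

```text
time: 0.65
tool_pos: [516.7, 107.4, 329.9]
tcp_rot: [-179.6, -0.1, 89.9]
ft_force: [1.0, -0.9, -0.3]
finger_gap: 85.5
```

```bash
python3 - <<'E'
from h import *
import json
s=r.sense(); a=eyes.snapshot("wrist")[:,:,::-1]
cv2.imwrite("pics/w1.png",a); json.dump({k:np.array(s[k]).tolist() for k in('tool_pos','tcp_rot')},open("w1.json","w")); print(s['tool_pos'],s['tcp_rot'],s['time'])
cv2.imwrite("pics/w1b.png",crop(a,0,0,640,480,1.25))
E
```

```text
[516.66182582 107.37582776 329.85188267] [-1.79627842e+02 -5.67476498e-02  8.98998902e+01] 0.65
```

View pics/w1b.png

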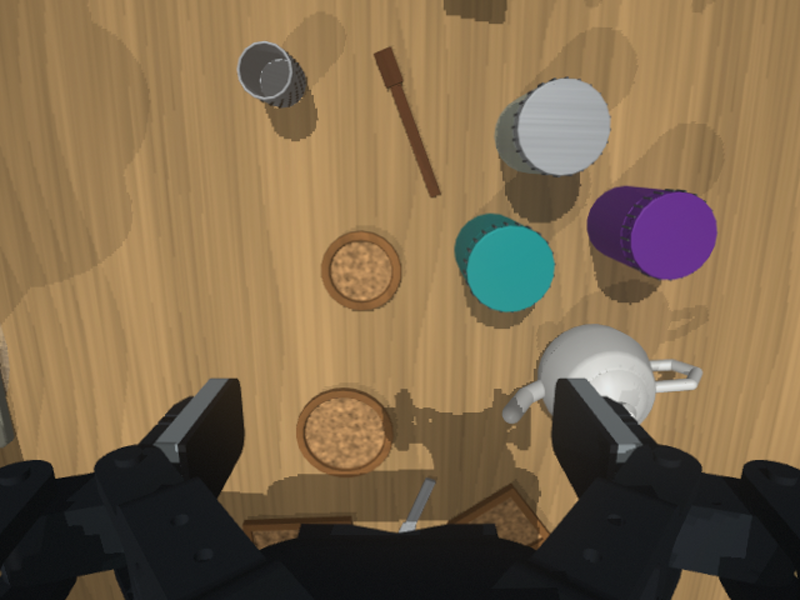

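```bash
python3 - <<'E'
from h import *
import json
s=json.load(open("w1.json"))
P=dict(inf=((265.5,70.5),60,21),can=((563.5,126.5),96,33),turq=((511,268),96,33),purp=((674,235),96,33),small=((361.5,270.5),9,37),large=((345.5,431.5),9,49))
a=cv2.imread("pics/w1.png");b=cv2.imread("pics/scene0.png"); t=np.linspace(0,6.28,40)
c=cv2.imread("pics/side0.png")
for k,(u,z,R) in P.items():
    q=w("wrist",(u[0]/1.25,u[1]/1.25),z,s); print(k,q.round(1))
    X=np.c_[q[0]+R*np.cos(t),q[1]+R*np.sin(t),0*t+z]
    cv2.polylines(a,[np.round(proj("wrist",X,s)).astype(int)],True,(0,0,255),1)
    cv2.polylines(b,[np.round(proj("scene",X)).astype(int)],True,(0,0,255),1)
    cv2.polylines(c,[np.round(proj("side",X)).astype(int)],True,(0,0,255),1)
o=np.hstack([crop(a,180,10,580,390,1),crop(b,220,120,500,310,2)[:380],])
o=np.hstack([crop(a,180,10,580,390,1),crop(b,230,150,460,300,1.7).copy()[:380] if 0 else cv2.resize(b[150:300,230:460],(391,380))])
cv2.imwrite("pics/ov2.png",o)
E
```

```text
inf [417.6 240.9]
can [632.1 198.1]
turq [600.4  97.6]
purp [720.1 122.7]
small [482.9  77.8]
large [463.7 -85.7]
```

View pics/ov2.png

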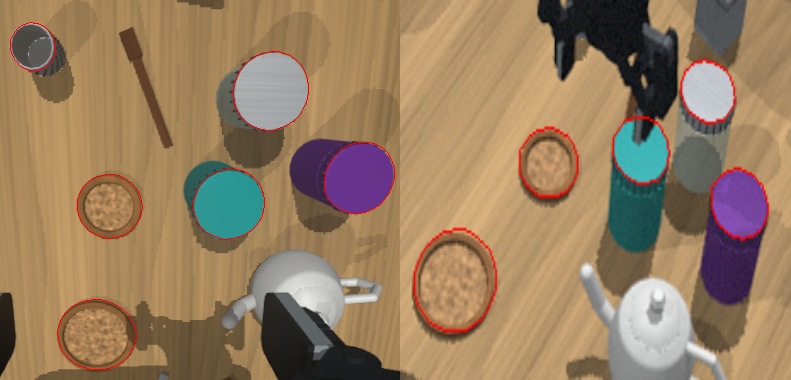

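>>> play_rows(deltas=[[[0.027, -0.02, 0.042], [0, 0, 0], 0], [[0.027, -0.02, 0.042], [0, 0, 0], 0], [[0.027, -0.02, 0.042], [0, 0, 0], 0], [[0.027, -0.02, 0.042], [0, 0, 0], 0], [[0.026, -0.02, 0.042], [0, 0, 0], 0], [[0, 0, 0], [0, 0, 0], 0]])

```text
time: 1.45
tool_pos: [410.8, 236.3, 102.5]
tcp_rot: [-178.9, 0.5, 89.5]
ft_force: [0.3, -1.2, 0.7]
finger_gap: 85.5
```

```bash
cat > d.py <<'E'
import sys
from h import *
# usage: d.py x y z yaw [n]: remaining move in tool axes (m, rad), and per row for n rows
x,y,z,yaw=map(float,sys.argv[1:5])
s=r.sense(); R=Ro.from_euler('xyz',s['tcp_rot'],degrees=True); G=Ro.from_euler('xyz',[180,0,yaw],degrees=True)
d=R.inv().apply(np.array([x,y,z])-s['tool_pos'])/1000; v=(R.inv()*G).as_rotvec()
n=int(sys.argv[5]) if len(sys.argv)>5 else max(1,int(np.ceil(max(np.linalg.norm(d)/.055,np.linalg.norm(v)/.16))))
print("pose",s['tool_pos'].round(1),s['tcp_rot'].round(2),"f",s['ft_force'].round(1),"gap",round(s['finger_gap'],1),"t",s['time'])
print("total",d.round(4),v.round(4),"rows",n,"each",(d/n).round(4),(v/n).round(4))
E
python3 d.py 417.5 241 45 90
```

```text
pose [410.8 236.3 102.5] [-178.89    0.46   89.46] f [ 0.3 -1.2  0.7] gap 85.5 t 1.45
total [0.0052 0.0077 0.0574] [-0.0195  0.008  -0.0096] rows 2 each [0.0026 0.0039 0.0287] [-0.0097  0.004  -0.0048]
```

>>> play_rows(deltas=[[[0.005, 0.008, 0], [-0.019, 0.008, -0.01], 0], [[0, 0, 0.025], [0, 0, 0], 0], [[0, 0, 0.025], [0, 0, 0], 0], [[0, 0, 0], [0, 0, 0], 0]])

```text
time: 1.95
tool_pos: [426.6, 239.7, 54.9]
tcp_rot: [179.5, -0.1, 89.9]
ft_force: [-1.0, -0.6, 0.2]
finger_gap: 85.7
```

```bash
python3 d.py 417.5 241 20 90
```

```text
pose [426.6 239.7  54.9] [ 1.7946e+02 -1.4000e-01  8.9900e+01] f [-1.  -0.6  0.2] gap 85.7 t 1.95
total [ 0.0012 -0.0095  0.0348] [ 0.0094 -0.0024 -0.0018] rows 1 each [ 0.0012 -0.0095  0.0348] [ 0.0094 -0.0024 -0.0018]
```

>>> play_rows(deltas=[[[0, -0.006, 0.012], [0.005, 0, 0], 0], [[0, 0, 0], [0, 0, 0], 0], [[0, 0, 0], [0, 0, 0], 0]])

```text
time: 2.33
tool_pos: [424.0, 240.0, 45.8]
tcp_rot: [179.4, -0.3, 89.8]
ft_force: [-0.2, -0.3, -0.4]
finger_gap: 85.3
```

>>> play_rows(deltas=[[[0, 0, 0], [0, 0, 0], 0]])

```text
time: 2.45
tool_pos: [424.3, 240.2, 46.4]
tcp_rot: [179.4, -0.3, 89.8]
ft_force: [0.3, -1.3, -0.9]
finger_gap: 85.3
```

>>> play_rows(deltas=[[[0, 0, 0], [0, 0, 0], 0]])

```text
time: 2.58
tool_pos: [424.6, 240.4, 46.9]
tcp_rot: [179.3, -0.3, 89.8]
ft_force: [0.4, 0.5, -0.4]
finger_gap: 85.4
```

```bash
python3 d.py 417.5 241 20 90
```

```text
pose [424.6 240.4  46.9] [179.35  -0.31  89.83] f [ 0.4  0.5 -0.4] gap 85.4 t 2.575
total [ 0.0005 -0.0075  0.0268] [ 0.0114 -0.0054 -0.003 ] rows 1 each [ 0.0005 -0.0075  0.0268] [ 0.0114 -0.0054 -0.003 ]
```

>>> play_rows(deltas=[[[0, -0.008, 0.014], [0.012, -0.005, 0], 0], [[0, -0.002, 0.013], [0, 0, 0], 0], [[0, 0, 0.002], [0, 0, 0], 0]])

```text
time: 2.95
tool_pos: [413.6, 240.4, 15.5]
tcp_rot: [-179.9, 0.0, 89.8]
ft_force: [-0.1, 0.3, 0.8]
finger_gap: 85.2
```

```bash
python3 d.py 417.5 241 20 90
```

```text
pose [413.6 240.4  15.5] [-1.7989e+02  1.0000e-02  8.9850e+01] f [-0.1  0.3  0.8] gap 85.2 t 2.95
total [ 0.0006  0.0039 -0.0046] [-0.002   0.0002 -0.0027] rows 1 each [ 0.0006  0.0039 -0.0046] [-0.002   0.0002 -0.0027]
```

>>> play_rows(deltas=[[[0, 0.004, -0.004], [0, 0, 0], 0], [[0, 0, 0], [0, 0, 0], 1], [[0, 0, 0], [0, 0, 0], 1], [[0, 0, 0], [0, 0, 0], 1], [[0, 0, 0], [0, 0, 0], 1]], force=30)

```text
time: 3.58
tool_pos: [418.5, 240.6, 20.2]
tcp_rot: [-179.9, -0.0, 89.8]
ft_force: [0.7, -0.4, -1.1]
finger_gap: 41.8
```

>>> play_rows(deltas=[[[0, 0, -0.03], [0, 0, 0], 1], [[-0.02, 0.008, -0.03], [0, 0, 0], 1], [[-0.045, 0.018, 0], [0, 0, 0], 1], [[-0.045, 0.018, 0], [0, 0, 0], 1], [[-0.035, 0.014, 0], [0, 0, 0], 1], [[0, 0, 0], [0, 0, 0], 1]])

```text
time: 4.32
tool_pos: [477.6, 91.5, 82.2]
tcp_rot: [-180.0, 0.0, 90.0]
ft_force: [-0.6, 0.2, -0.6]
finger_gap: 41.9
```

```bash
python3 d.py 482.9 77.8 45 90
```

```text
pose [477.6  91.5  82.2] [-1.800e+02  4.000e-02  8.999e+01] f [-0.6  0.2 -0.6] gap 41.9 t 4.325
total [-0.0136  0.0053  0.0372] [-0.      0.0008 -0.0001] rows 1 each [-0.0136  0.0053  0.0372] [-0.      0.0008 -0.0001]
```

>>> play_rows(deltas=[[[-0.013, 0.005, 0.012], [0, 0, 0], 1], [[0, 0, 0.012], [0, 0, 0], 1], [[0, 0, 0.01], [0, 0, 0], 1], [[0, 0, 0], [0, 0, 0], 1]])

```text
time: 4.82
tool_pos: [480.8, 79.4, 44.1]
tcp_rot: [-179.8, 0.0, 90.1]
ft_force: [-0.5, 0.9, -1.7]
finger_gap: 42.0
```

```bash
python3 d.py 482.9 77.8 26 90
```

```text
pose [480.8  79.4  44.1] [-1.7981e+02  2.0000e-02  9.0090e+01] f [-0.5  0.9 -1.7] gap 42.0 t 4.825
total [-0.0016  0.0022  0.0181] [-0.0033  0.0003  0.0016] rows 1 each [-0.0016  0.0022  0.0181] [-0.0033  0.0003  0.0016]
```

>>> play_rows(deltas=[[[-0.0015, 0.002, 0.007], [0, 0, 0], 1], [[0, 0, 0.006], [0, 0, 0], 1], [[0, 0, 0.003], [0, 0, 0], 1], [[0, 0, 0], [0, 0, 0], 1]])

```text
time: 5.32
tool_pos: [483.0, 78.7, 27.2]
tcp_rot: [-179.8, 0.0, 90.2]
ft_force: [-0.8, 0.2, -0.7]
finger_gap: 41.9
```

```bash
python3 d.py 482.9 77.8 24.5 90;python3 - <<'E'
from h import *
cv2.imwrite("pics/s1.png",np.hstack([crop(eyes.snapshot("side")[:,:,::-1],230,160,340,260,3.6),crop(eyes.snapshot("scene")[:,:,::-1],260,170,370,270,3.6)]))
E
```

```text
pose [483.   78.7  27.2] [-1.7983e+02  1.0000e-02  9.0170e+01] f [-0.8  0.2 -0.7] gap 41.9 t 5.325
total [-0.0009 -0.0001  0.0027] [-0.0029  0.0001  0.003 ] rows 1 each [-0.0009 -0.0001  0.0027] [-0.0029  0.0001  0.003 ]
```

View pics/s1.png

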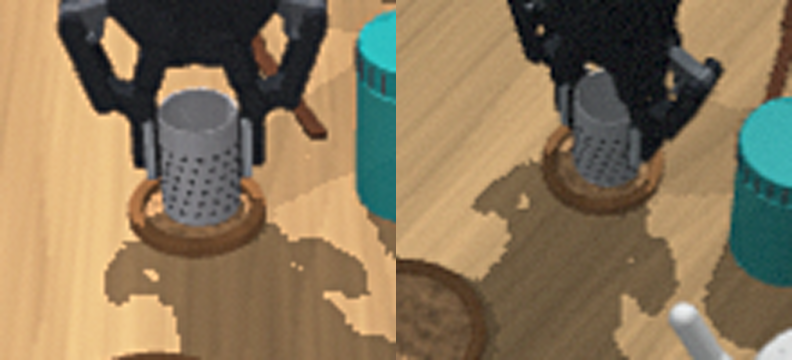

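>>> play_rows(deltas=[[[-0.001, 0, 0.002], [0, 0, 0], 1], [[0, 0, 0.001], [0, 0, 0], 1], [[0, 0, 0.0005], [0, 0, 0], 1]])

```text
time: 5.8
tool_pos: [483.8, 77.6, 24.5]
tcp_rot: [-179.9, 0.0, 90.2]
ft_force: [0.1, -0.3, -1.6]
finger_gap: 41.7
```

>>> play_rows(deltas=[[[0, 0, 0], [0, 0, 0], 0], [[0, 0, 0], [0, 0, 0], 0], [[0, 0, 0], [0, 0, 0], 0], [[0, 0, -0.03], [0, 0, 0], 0], [[0, 0, -0.05], [0, 0, 0], 0], [[0, 0, -0.05], [0, 0, 0], 0], [[0, 0, 0], [0, 0, 0], 0]])

```text
time: 6.68
tool_pos: [483.4, 77.6, 158.0]
tcp_rot: [-179.9, 0.0, 90.2]
ft_force: [-0.3, -0.5, 0.8]
finger_gap: 85.5
```

```bash
python3 d.py 632 198 150 90
```

```text
pose [483.4  77.6 158. ] [-1.7986e+02  1.0000e-02  9.0160e+01] f [-0.3 -0.5  0.8] gap 85.5 t 6.675
total [0.12   0.149  0.0076] [-0.0024  0.0001  0.0028] rows 4 each [0.03   0.0372 0.0019] [-0.0006  0.      0.0007]
```

>>> play_rows(deltas=[[[0.03, 0.037, 0], [0, 0, 0], 0], [[0.03, 0.037, 0], [0, 0, 0], 0], [[0.03, 0.037, 0], [0, 0, 0], 0], [[0.02, 0.025, 0], [0, 0, 0], 0], [[0, 0, 0], [0, 0, 0], 0]])

```text
time: 7.3
tool_pos: [620.4, 190.3, 151.6]
tcp_rot: [-179.6, 0.1, 90.1]
ft_force: [0.1, 0.6, -0.7]
finger_gap: 85.2
```

```bash
python3 d.py 632 198 110 90
```

```text
pose [620.4 190.3 151.6] [-1.7956e+02  9.0000e-02  9.0080e+01] f [ 0.1  0.6 -0.7] gap 85.2 t 7.3
total [0.0077 0.0119 0.0415] [-0.0076  0.0016  0.0014] rows 1 each [0.0077 0.0119 0.0415] [-0.0076  0.0016  0.0014]
```

>>> play_rows(deltas=[[[0.008, 0.011, 0], [-0.007, 0, 0], 0], [[0, 0, 0.015], [0, 0, 0], 0], [[0, 0, 0], [0, 0, 0], 0]])

```text
time: 7.68
tool_pos: [629.9, 197.5, 133.1]
tcp_rot: [-179.8, 0.2, 90.0]
ft_force: [0.1, 0.4, 0.2]
finger_gap: 85.4
```

```bash
python3 d.py 632 198 80 90
```

```text
pose [629.9 197.5 133.1] [-1.7978e+02  1.6000e-01  9.0050e+01] f [0.1 0.4 0.2] gap 85.4 t 7.675
total [0.0007 0.0023 0.0531] [-0.0039  0.0029  0.0009] rows 1 each [0.0007 0.0023 0.0531] [-0.0039  0.0029  0.0009]
```

>>> play_rows(deltas=[[[0.001, 0.002, 0.02], [-0.004, 0.003, 0], 0], [[0, 0, 0.025], [0, 0, 0], 0], [[0, 0, 0.025], [0, 0, 0], 0], [[0, 0, 0.005], [0, 0, 0], 0], [[0, 0, 0], [0, 0, 0], 0]])

```text
time: 8.3
tool_pos: [631.4, 196.4, 58.2]
tcp_rot: [179.9, -0.0, 89.9]
ft_force: [-1.0, 0.4, -0.1]
finger_gap: 85.5
```

```bash
python3 d.py 632 198 43 90
```

```text
pose [631.4 196.4  58.2] [ 1.7987e+02 -2.0000e-02  8.9920e+01] f [-1.   0.4 -0.1] gap 85.5 t 8.3
total [0.0016 0.0005 0.0152] [ 0.0022 -0.0004 -0.0013] rows 1 each [0.0016 0.0005 0.0152] [ 0.0022 -0.0004 -0.0013]
```

>>> play_rows(deltas=[[[0.0015, 0, 0.01], [0, 0, 0], 0], [[0, 0, 0.004], [0, 0, 0], 0], [[0, 0, 0], [0, 0, 0], 0], [[0, 0, 0], [0, 0, 0], 1], [[0, 0, 0], [0, 0, 0], 1], [[0, 0, 0], [0, 0, 0], 1]], force=45)

```text
time: 9.05
tool_pos: [633.5, 198.5, 46.8]
tcp_rot: [179.6, -0.1, 89.9]
ft_force: [0.2, 0.9, -1.2]
finger_gap: 65.2
```

```bash
python3 d.py 632 198 43 90
```

```text
pose [633.5 198.5  46.8] [ 1.796e+02 -8.000e-02  8.993e+01] f [ 0.2  0.9 -1.2] gap 65.2 t 9.05
total [-0.0005 -0.0015  0.0038] [ 0.0069 -0.0014 -0.0013] rows 1 each [-0.0005 -0.0015  0.0038] [ 0.0069 -0.0014 -0.0013]
```

>>> play_rows(deltas=[[[0, 0, -0.02], [0.006, 0, 0], 1], [[0, 0, -0.035], [0, 0, 0], 1], [[0, 0, -0.035], [0, 0, 0], 1], [[0, 0, -0.025], [0, 0, 0], 1], [[0, 0, 0], [0, 0, 0], 1]])

```text
time: 9.68
tool_pos: [630.8, 197.6, 160.7]
tcp_rot: [-179.6, 0.0, 89.9]
ft_force: [0.8, 0.2, -3.5]
finger_gap: 65.6
```

```bash
python3 d.py 463.7 -85.7 165 90 7
```

```text
pose [630.8 197.6 160.7] [-1.7964e+02  2.0000e-02  8.9920e+01] f [ 0.8  0.2 -3.5] gap 65.6 t 9.675
total [-0.2835 -0.1668 -0.0032] [-0.0064  0.0003 -0.0013] rows 7 each [-0.0405 -0.0238 -0.0005] [-0.0009  0.     -0.0002]
```

>>> play_rows(deltas=[[[-0.025, -0.014, -0.004], [-0.006, 0, 0], 1], [[-0.042, -0.025, 0], [0, 0, 0], 1], [[-0.042, -0.025, 0], [0, 0, 0], 1], [[-0.042, -0.025, 0], [0, 0, 0], 1], [[-0.042, -0.025, 0], [0, 0, 0], 1], [[-0.042, -0.025, 0], [0, 0, 0], 1], [[-0.025, -0.015, 0], [0, 0, 0], 1], [[0, 0, 0], [0, 0, 0], 1]])

```text
time: 10.68
tool_pos: [464.1, -68.8, 149.5]
tcp_rot: [-178.9, -0.0, 90.0]
ft_force: [0.3, -0.1, -3.0]
finger_gap: 65.6
```

```bash
python3 d.py 463.7 -85.7 80 90
```

```text
pose [464.1 -68.8 149.5] [-1.7894e+02 -1.0000e-02  9.0000e+01] f [ 0.3 -0.1 -3. ] gap 65.6 t 10.675
total [-0.017   0.0009  0.0694] [-0.0186 -0.0002 -0.    ] rows 2 each [-0.0085  0.0004  0.0347] [-0.0093 -0.0001 -0.    ]
```

>>> play_rows(deltas=[[[-0.015, 0.001, 0.01], [-0.018, 0, 0], 1], [[0, 0, 0.025], [0, 0, 0], 1], [[0, 0, 0.02], [0, 0, 0], 1], [[0, 0, 0], [0, 0, 0], 1]])

```text
time: 11.18
tool_pos: [464.1, -83.7, 88.1]
tcp_rot: [-179.9, -0.1, 90.1]
ft_force: [-0.3, -0.2, -3.5]
finger_gap: 65.1
```

```bash
python3 d.py 463.7 -85.7 55 90
```

```text
pose [464.1 -83.7  88.1] [-1.7988e+02 -8.0000e-02  9.0130e+01] f [-0.3 -0.2 -3.5] gap 65.1 t 11.175
total [-0.0021 -0.0003  0.0331] [-0.002  -0.0015  0.0022] rows 1 each [-0.0021 -0.0003  0.0331] [-0.002  -0.0015  0.0022]
```

>>> play_rows(deltas=[[[-0.002, 0, 0.012], [-0.002, -0.001, 0.002], 1], [[0, 0, 0.01], [0, 0, 0], 1], [[0, 0, 0.006], [0, 0, 0], 1], [[0, 0, 0], [0, 0, 0], 1]])

```text
time: 11.68
tool_pos: [465.1, -85.7, 58.9]
tcp_rot: [179.9, -0.0, 90.1]
ft_force: [0.0, 0.3, -2.5]
finger_gap: 64.9
```

```bash
python3 d.py 463.7 -85.7 51 90
```

```text
pose [465.1 -85.7  58.9] [179.9   -0.    90.07] f [ 0.   0.3 -2.5] gap 64.9 t 11.675
total [-0.     -0.0014  0.0079] [ 0.0017 -0.0001  0.0012] rows 1 each [-0.     -0.0014  0.0079] [ 0.0017 -0.0001  0.0012]
```

>>> play_rows(deltas=[[[0, -0.001, 0.004], [0, 0, 0], 1], [[0, 0, 0.003], [0, 0, 0], 1], [[0, 0, 0.0015], [0, 0, 0], 1], [[0, 0, 0.0005], [0, 0, 0], 1]])

```text
time: 12.18
tool_pos: [465.0, -86.0, 50.8]
tcp_rot: [179.8, 0.0, 90.1]
ft_force: [-4.0, -0.2, 3.8]
finger_gap: 65.3
```

```bash
python3 d.py 463.7 -85.7 51 90;python3 - <<'E'
from h import *
cv2.imwrite("pics/s2.png",np.hstack([crop(eyes.snapshot("side")[:,:,::-1],210,170,350,310,2.8),crop(eyes.snapshot("scene")[:,:,::-1],200,170,340,310,2.8)]))
E
```

```text
pose [465.  -86.   50.8] [1.7979e+02 4.0000e-02 9.0080e+01] f [-4.  -0.2  3.8] gap 65.3 t 12.175
total [ 0.0003 -0.0013 -0.0002] [0.0036 0.0007 0.0014] rows 1 each [ 0.0003 -0.0013 -0.0002] [0.0036 0.0007 0.0014]
```

View pics/s2.png

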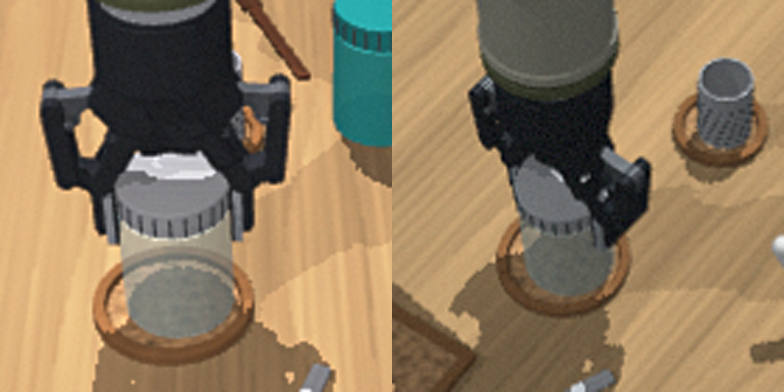

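>>> play_rows(deltas=[[[0, 0, 0], [0, 0, 0], 0], [[0, 0, 0], [0, 0, 0], 0], [[0, 0, 0], [0, 0, 0], 0], [[0, 0, -0.03], [0, 0, 0], 0], [[0, 0, -0.05], [0, 0, 0], 0], [[0, 0, -0.05], [0, 0, 0], 0], [[0, 0, -0.04], [0, 0, 0], 0], [[0.03, 0.01, -0.01], [0, 0, 0], 0]])

```text
time: 13.28
tool_pos: [474.0, -56.5, 236.3]
tcp_rot: [179.7, 0.0, 89.9]
ft_force: [0.1, 0.2, -0.3]
finger_gap: 85.1
```

>>> play_rows(deltas=[[[0.05, 0.015, -0.01], [0, 0, 0], 0], [[0.05, 0.015, -0.01], [0, 0, 0], 0], [[0.05, 0.015, -0.01], [0, 0, 0], 0], [[0.05, 0.015, 0], [0, 0, 0], 0], [[0.05, 0.015, 0], [0, 0, 0], 0], [[0.05, 0.015, 0], [0, 0, 0], 0], [[0.03, 0.01, 0], [0, 0, 0], 0], [[0, 0, 0], [0, 0, 0], 0]])

```text
time: 14.28
tool_pos: [579.0, 285.8, 270.6]
tcp_rot: [179.3, 0.0, 89.9]
ft_force: [0.2, -0.2, 0.4]
finger_gap: 85.5
```

```bash
python3 - <<'E'
from h import *
import json
s=r.sense(); a=eyes.snapshot("wrist")[:,:,::-1]
cv2.imwrite("pics/w2.png",a); json.dump({k:np.array(s[k]).tolist() for k in('tool_pos','tcp_rot')},open("w2.json","w")); print(s['tool_pos'],s['tcp_rot'],s['time'])
cv2.imwrite("pics/w2b.png",crop(a,0,0,640,480,1.25))
E
```

```text
[578.99155456 285.75595735 270.56121738] [1.79310416e+02 2.47147452e-02 8.99029952e+01] 14.275
```

View pics/w2b.png

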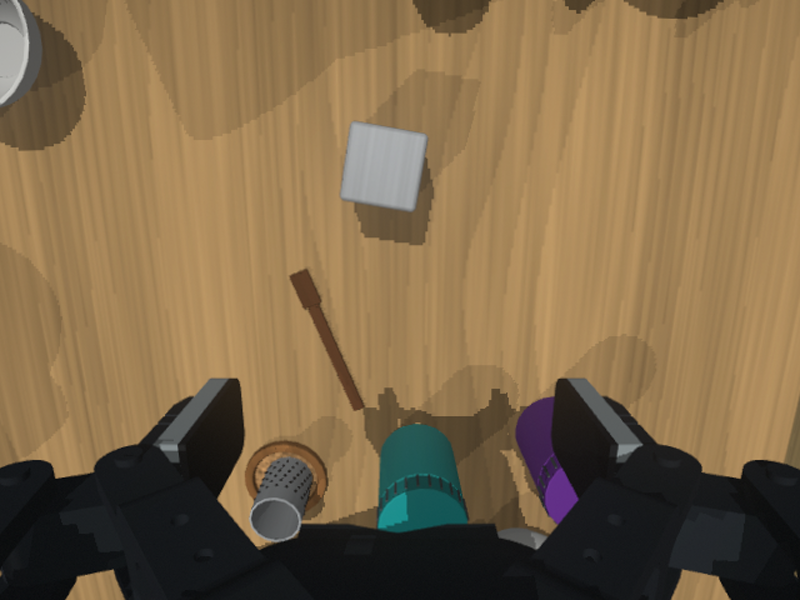

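```bash
python3 - <<'E'
from h import *
import json
s=json.load(open("w2.json"))
q=np.array([w("wrist",(u/1.25,v/1.25),75,s) for u,v in((350,122),(427,134),(415,211),(341,199))])
print(q.round(1),q.mean(0),cv2.minAreaRect(q.astype(np.float32)))
print("proj caddy top in scene", proj("scene",[[*q.mean(0),75]]))
E
python3 d.py 575 348 130 81.5
```

```text
[[553.2 376. ]
 [601.2 368.8]
 [594.  320.8]
 [546.3 328.6]] [573.6510751  348.55918305] ((573.5612182617188, 348.4221496582031), (48.44475173950195, 48.599430084228516), 81.41233825683594)
proj caddy top in scene [[420.96591158 139.34706439]]
pose [578.9 284.6 270.7] [1.7932e+02 5.0000e-02 8.9860e+01] f [-0.1  0.4 -0.8] gap 84.9 t 14.325
total [ 0.0635 -0.0057  0.1405] [ 1.200e-02 -1.000e-04  1.459e-01] rows 3 each [ 0.0212 -0.0019  0.0468] [ 0.004  -0.      0.0486]
```

>>> play_rows(deltas=[[[0.02, -0.002, 0.04], [0.012, 0, 0.05], 0], [[0.02, -0.002, 0.04], [0, 0, 0.05], 0], [[0.02, -0.002, 0.04], [0, 0, 0.045], 0], [[0, 0, 0], [0, 0, 0], 0]])

```text
time: 14.82
tool_pos: [578.1, 340.7, 149.8]
tcp_rot: [179.8, 0.1, 81.0]
ft_force: [-1.2, -0.5, -0.4]
finger_gap: 85.2
```

```bash
python3 d.py 573.6 348.5 90 81.4
```

```text
pose [578.1 340.7 149.8] [1.7983e+02 5.0000e-02 8.1030e+01] f [-1.2 -0.5 -0.4] gap 85.2 t 14.825
total [ 0.007  -0.0058  0.0598] [ 0.003   0.0009 -0.0064] rows 2 each [ 0.0035 -0.0029  0.0299] [ 0.0015  0.0005 -0.0032]
```

>>> play_rows(deltas=[[[0.007, -0.005, 0.015], [0.003, 0, -0.006], 0], [[0, 0, 0.025], [0, 0, 0], 0], [[0, 0, 0.015], [0, 0, 0], 0], [[0, 0, 0], [0, 0, 0], 0]])

```text
time: 15.32
tool_pos: [577.7, 346.9, 99.3]
tcp_rot: [179.6, -0.2, 81.4]
ft_force: [-0.1, -1.2, 1.6]
finger_gap: 85.6
```

```bash
python3 d.py 573.6 348.5 28 81.4
```

```text
pose [577.7 346.9  99.3] [179.6   -0.2   81.37] f [-0.1 -1.2  1.6] gap 85.6 t 15.325
total [ 0.0007 -0.0048  0.0713] [ 0.0069 -0.0034 -0.0005] rows 2 each [ 0.0003 -0.0024  0.0356] [ 0.0035 -0.0017 -0.0002]
```

>>> play_rows(deltas=[[[0.001, -0.005, 0.015], [0.007, -0.003, 0], 0], [[0, 0, 0.025], [0, 0, 0], 0], [[0, 0, 0.02], [0, 0, 0], 0], [[0, 0, 0.005], [0, 0, 0], 0], [[0, 0, 0], [0, 0, 0], 0]])

```text
time: 15.95
tool_pos: [574.4, 349.9, 34.6]
tcp_rot: [179.8, -0.2, 81.4]
ft_force: [-0.3, 0.2, 0.7]
finger_gap: 85.3
```

```bash
python3 d.py 573.6 348.5 28 81.4
```

```text
pose [574.4 349.9  34.6] [ 1.7984e+02 -1.7000e-01  8.1380e+01] f [-0.3  0.2  0.7] gap 85.3 t 15.95
total [-0.0015 -0.0006  0.0066] [ 0.0029 -0.003  -0.0004] rows 1 each [-0.0015 -0.0006  0.0066] [ 0.0029 -0.003  -0.0004]
```

>>> play_rows(deltas=[[[-0.0015, 0, 0.006], [0.003, -0.003, 0], 0], [[0, 0, 0.001], [0, 0, 0], 0], [[0, 0, 0], [0, 0, 0], 1], [[0, 0, 0], [0, 0, 0], 1], [[0, 0, 0], [0, 0, 0], 1], [[0, 0, 0], [0, 0, 0], 1]], force=40)

```text
time: 16.7
tool_pos: [575.7, 349.1, 29.8]
tcp_rot: [179.9, -0.1, 81.4]
ft_force: [0.4, 0.7, -1.5]
finger_gap: 49.7
```

```bash
python3 d.py 573.6 348.5 28 81.4
```

```text
pose [575.7 349.1  29.8] [ 1.7986e+02 -1.2000e-01  8.1380e+01] f [ 0.4  0.7 -1.5] gap 49.7 t 16.7
total [-0.001  -0.002   0.0018] [ 0.0025 -0.002  -0.0004] rows 1 each [-0.001  -0.002   0.0018] [ 0.0025 -0.002  -0.0004]
```

```bash
python3 - <<'E'
from h import *
s=dict(tool_pos=[599.46,.06,230.23],tcp_rot=[-179.895,-.01,90])
q=[w("wrist",u,9,s) for u in((352,354),(397,411),(288,398))]; print(np.round(q,1), np.hypot(*(q[0]-q[1])),np.hypot(*(q[0]-q[2])), "c",(q[1]+q[2])/2)
a=cv2.imread("pics/scene0.png"); b=cv2.imread("pics/wrist0.png")
cv2.imwrite("pics/sq.png",np.hstack([crop(a,155,255,325,375,2.9)[:348],crop(b,270,340,410,450,2.1)[:231].copy() if 0 else cv2.resize(b[340:436,280:400],(300,240))][:1]+[cv2.copyMakeBorder(cv2.resize(b[340:436,280:400],(300,240)),0,108,0,0,cv2.BORDER_CONSTANT)]))
E
python3 d.py 575 200 190 81.4
```

```text
[[ 633.8 -147.1]
 [ 682.  -213.7]
 [ 569.7 -197.9]] 82.21454201001225 81.75376813437778 c [ 625.84020213 -205.79060973]
pose [575.7 349.1  29.8] [ 1.7986e+02 -1.2000e-01  8.1380e+01] f [ 0.4  0.7 -1.5] gap 49.7 t 16.7
total [-0.1472  0.0221 -0.1604] [ 0.0025 -0.002  -0.0004] rows 4 each [-0.0368  0.0055 -0.0401] [ 0.0006 -0.0005 -0.0001]
```

View pics/sq.png

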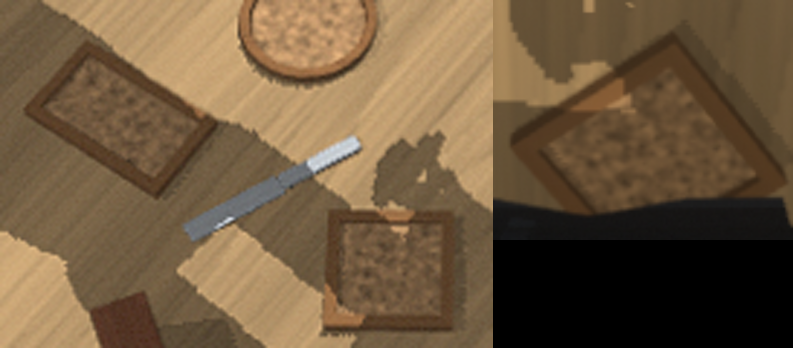

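```bash
python3 - <<'E'
from h import *
for P in (((329,210),(454,211),(452,325),(324,326)),((88,43),(216,123),(155,191),(26,106))):
    q=np.array([w("scene",(155+u/2.9,255+v/2.9),9) for u,v in P]); print(q.mean(0).round(1),cv2.minAreaRect(q.astype(np.float32)))
E
```

```text
[ 627.  -206.7] ((627.4825439453125, -206.84835815429688), (81.77464294433594, 82.21324157714844), 36.33444595336914)
[ 411.9 -227.6] ((411.6931457519531, -227.4715576171875), (116.16287994384766, 63.93221664428711), 2.693715810775757)
```

>>> play_rows(deltas=[[[0, 0, -0.025], [0, 0, 0], 1], [[0, 0, -0.045], [0, 0, 0], 1], [[0, 0, -0.05], [0, 0, 0], 1], [[0, 0, -0.05], [0, 0, 0], 1], [[-0.02, 0.005, -0.005], [0, 0, 0], 1], [[-0.045, 0.011, 0], [0, 0, 0], 1], [[-0.05, 0.012, 0], [0, 0, 0], 1], [[-0.05, 0.012, 0], [0, 0, 0], 1]])

```text
time: 17.7
tool_pos: [586.1, 175.5, 201.7]
tcp_rot: [-179.6, 0.2, 81.7]
ft_force: [1.0, -0.9, -2.2]
finger_gap: 49.6
```

```bash
python3 d.py 626 -206 190 81.4
```

```text
pose [586.1 175.5 201.7] [-179.59    0.25   81.72] f [ 1.  -0.9 -2.2] gap 49.6 t 17.7
total [-0.3718  0.0945  0.0126] [-0.0072  0.0043  0.0055] rows 7 each [-0.0531  0.0135  0.0018] [-0.001   0.0006  0.0008]
```

>>> play_rows(deltas=[[[-0.05, 0.013, -0.002], [-0.007, 0.004, 0], 1], [[-0.05, 0.013, -0.002], [0, 0, 0], 1], [[-0.05, 0.013, -0.002], [0, 0, 0], 1], [[-0.05, 0.013, -0.002], [0, 0, 0], 1], [[-0.05, 0.013, -0.002], [0, 0, 0], 1], [[-0.05, 0.013, 0], [0, 0, 0], 1], [[-0.03, 0.008, 0], [0, 0, 0], 1], [[0, 0, 0], [0, 0, 0], 1]])

```text
time: 18.7
tool_pos: [613.0, -183.4, 195.4]
tcp_rot: [-178.8, 0.1, 81.3]
ft_force: [0.2, 0.1, -2.9]
finger_gap: 49.6
```

```bash
python3 d.py 626 -206 130 126.2 6
```

```text
pose [ 613.  -183.4  195.4] [-1.788e+02  1.300e-01  8.127e+01] f [ 0.2  0.1 -2.9] gap 49.6 t 18.7
total [-0.0202  0.0177  0.065 ] [-0.0207 -0.006  -0.7842] rows 6 each [-0.0034  0.0029  0.0108] [-0.0035 -0.001  -0.1307]
```

>>> play_rows(deltas=[[[-0.02, 0.018, 0], [-0.02, 0, -0.1], 1], [[0, 0, 0.01], [0, 0, -0.13], 1], [[0, 0, 0.015], [0, 0, -0.13], 1], [[0, 0, 0.015], [0, 0, -0.13], 1], [[0, 0, 0.015], [0, 0, -0.13], 1], [[0, 0, 0.01], [0, 0, -0.1], 1], [[0, 0, 0], [0, 0, 0], 1]])

```text
time: 19.58
tool_pos: [620.2, -201.6, 116.8]
tcp_rot: [-179.5, -0.8, 123.9]
ft_force: [0.0, 0.5, -2.3]
finger_gap: 49.7
```

```bash
python3 d.py 626 -206 70 126.2
```

```text
pose [ 620.2 -201.6  116.8] [-179.46   -0.8   123.87] f [ 0.   0.5 -2.3] gap 49.7 t 19.575
total [-0.0075  0.0028  0.0467] [-0.0091 -0.0142 -0.0405] rows 1 each [-0.0075  0.0028  0.0467] [-0.0091 -0.0142 -0.0405]
```

>>> play_rows(deltas=[[[-0.007, 0.003, 0.01], [-0.009, -0.014, -0.04], 1], [[0, 0, 0.018], [0, 0, 0], 1], [[0, 0, 0.015], [0, 0, 0], 1], [[0, 0, 0], [0, 0, 0], 1]])

```text
time: 20.08
tool_pos: [625.1, -204.0, 70.5]
tcp_rot: [-179.9, -0.2, 125.8]
ft_force: [-0.7, 0.8, -2.8]
finger_gap: 49.5
```

```bash
python3 d.py 626 -206 45 126.2
```

```text
pose [ 625.1 -204.    70.5] [-1.7992e+02 -1.5000e-01  1.2580e+02] f [-0.7  0.8 -2.8] gap 49.5 t 20.075
total [-0.0022 -0.0004  0.0255] [-0.0013 -0.0027 -0.0069] rows 1 each [-0.0022 -0.0004  0.0255] [-0.0013 -0.0027 -0.0069]
```

>>> play_rows(deltas=[[[-0.002, 0, 0.01], [0, -0.003, -0.007], 1], [[0, 0, 0.01], [0, 0, 0], 1], [[0, 0, 0.004], [0, 0, 0], 1], [[0, 0, 0], [0, 0, 0], 1]])

```text
time: 20.58
tool_pos: [626.8, -206.0, 45.6]
tcp_rot: [-180.0, 0.1, 126.2]
ft_force: [-0.4, 0.5, -2.3]
finger_gap: 49.8
```

```bash
python3 d.py 626 -206 34 126.2
```

```text
pose [ 626.8 -206.    45.6] [-1.7995e+02  8.0000e-02  1.2617e+02] f [-0.4  0.5 -2.3] gap 49.8 t 20.575
total [ 0.0005 -0.0007  0.0116] [-0.0008  0.0013 -0.0005] rows 1 each [ 0.0005 -0.0007  0.0116] [-0.0008  0.0013 -0.0005]
```

>>> play_rows(deltas=[[[0, 0, 0.006], [0, 0, 0], 1], [[0, 0, 0.004], [0, 0, 0], 1], [[0, 0, 0.002], [0, 0, 0], 1], [[0, 0, 0.0005], [0, 0, 0], 1]])

```text
time: 21.08
tool_pos: [627.7, -206.5, 33.8]
tcp_rot: [180.0, 0.2, 126.2]
ft_force: [-1.8, 0.9, 3.7]
finger_gap: 49.5
```

```bash
python3 d.py 626 -206 34 126.2
```

```text
pose [ 627.7 -206.5   33.8] [179.99   0.18 126.17] f [-1.8  0.9  3.7] gap 49.5 t 21.075
total [ 0.0014 -0.0011 -0.0002] [ 0.0001  0.0031 -0.0006] rows 1 each [ 0.0014 -0.0011 -0.0002] [ 0.0001  0.0031 -0.0006]
```

>>> play_rows(deltas=[[[0, 0, 0], [0, 0, 0], 0], [[0, 0, 0], [0, 0, 0], 0], [[0, 0, 0], [0, 0, 0], 0], [[0, 0, -0.03], [0, 0, 0], 0], [[0, 0, -0.05], [0, 0, 0], 0], [[0, 0, -0.05], [0, 0, 0], 0], [[0, 0, -0.05], [0, 0, 0], 0], [[0, 0, 0], [0, 0, 0], 0]])

```text
time: 22.08
tool_pos: [627.3, -205.9, 219.5]
tcp_rot: [180.0, 0.2, 126.2]
ft_force: [-0.7, -0.1, -0.6]
finger_gap: 85.0
```

```bash
python3 d.py 554 -362 250 148.2
```

```text
pose [ 627.3 -205.9  219.5] [179.97   0.2  126.17] f [-0.7 -0.1 -0.6] gap 85.0 t 22.075
total [-0.0829 -0.1513 -0.0303] [-2.000e-04  3.500e-03 -3.845e-01] rows 4 each [-0.0207 -0.0378 -0.0076] [-0.      0.0009 -0.0961]
```

>>> play_rows(deltas=[[[-0.021, -0.038, -0.01], [0, 0.003, 0], 0], [[-0.021, -0.038, -0.01], [0, 0, 0], 0], [[-0.021, -0.038, -0.01], [0, 0, 0], 0], [[-0.014, -0.025, -0.004], [0, 0, -0.05], 0], [[0, 0, 0], [0, 0, -0.12], 0], [[0, 0, 0], [0, 0, -0.12], 0], [[0, 0, 0], [0, 0, -0.08], 0], [[0, 0, 0], [0, 0, 0], 0]])

```text
time: 23.08
tool_pos: [556.5, -353.5, 247.1]
tcp_rot: [180.0, -0.4, 148.0]
ft_force: [-0.7, -0.2, -0.2]
finger_gap: 85.3
```

```bash
python3 - <<'E'
from h import *
import json
s=r.sense(); a=eyes.snapshot("wrist")[:,:,::-1]
cv2.imwrite("pics/w3.png",a); json.dump({k:np.array(s[k]).tolist() for k in('tool_pos','tcp_rot')},open("w3.json","w")); print(s['tool_pos'],s['tcp_rot'],s['time'])
cv2.imwrite("pics/w3b.png",crop(a,0,0,640,480,1.25))
E
```

```text
[ 556.49363969 -353.52558271  247.11741953] [179.95607095  -0.4013758  147.99936607] 23.075
```

View pics/w3b.png

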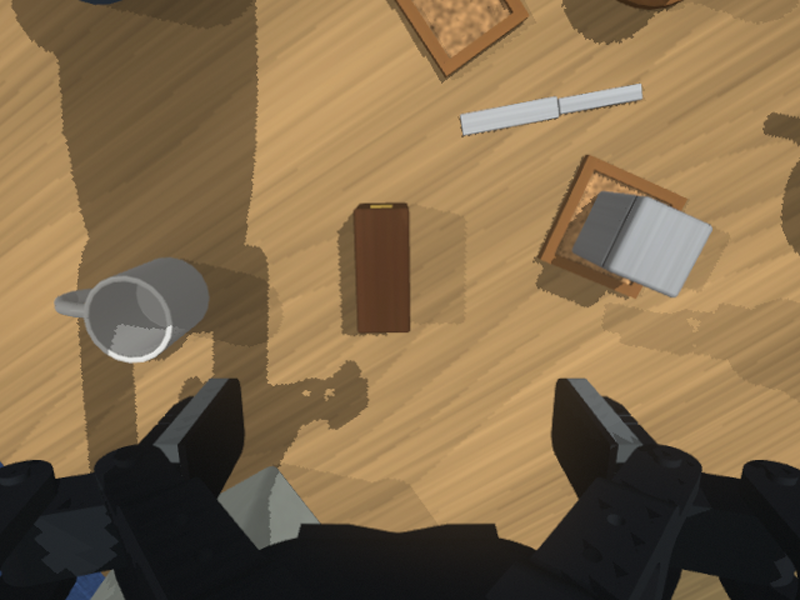

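```bash
python3 - <<'E'
from h import *
import json
s=json.load(open("w3.json"))
q=np.array([w("wrist",(u/1.25,v/1.25),55,s) for u,v in((356,209),(409,208),(410,331.5),(356,332))])
print(q.round(1),q.mean(0),cv2.minAreaRect(q.astype(np.float32)))
ob=np.array([w("wrist",(u/1.25,v/1.25),9,s) for u,v in((445,77),(527,15))]); print("obl right corners",ob.round(1))
a=np.radians(2.8);C=np.array([411.5,-227.5]);M=np.array([[np.cos(a),-np.sin(a)],[np.sin(a),np.cos(a)]])
print("pred",[(C+M@p).round(1) for p in(np.array([58,-34]),np.array([58,34]))])
E
```

```text
[[ 511.8 -355.4]
 [ 529.3 -326.3]
 [ 600.2 -369.2]
 [ 581.1 -400.5]] [ 555.58525507 -362.86803853] ((555.229248046875, -363.456787109375), (36.69939422607422, 82.93632507324219), 58.81517791748047)
obl right corners [[ 469.6 -259. ]
 [ 464.4 -191.1]]
pred [array([ 471.1, -258.6]), array([ 467.8, -190.7])]
```

```bash
python3 d.py 555.5 -363.2 90 148.6;python3 -c "
from h import *
print(r.sense()['joint_pos'].round(1))"
```

```text
pose [ 556.5 -353.4  247. ] [179.96  -0.41 147.94] f [-0.2  0.2 -0.2] gap 85.2 t 23.125
total [-0.0055 -0.0089  0.157 ] [ 0.0008 -0.0072 -0.0115] rows 3 each [-0.0018 -0.003   0.0523] [ 0.0003 -0.0024 -0.0038]
[-36.9  16.7  73.1   0.   90.6 -94.8]
```

>>> play_rows(deltas=[[[-0.005, -0.009, 0.03], [0, -0.007, -0.011], 0], [[0, 0, 0.045], [0, 0, 0], 0], [[0, 0, 0.045], [0, 0, 0], 0], [[0, 0, 0.02], [0, 0, 0], 0], [[0, 0, 0], [0, 0, 0], 0]])

```text
time: 23.75
tool_pos: [556.7, -363.8, 103.9]
tcp_rot: [180.0, 0.1, 148.1]
ft_force: [0.8, -0.2, 0.1]
finger_gap: 85.4
```

```bash
python3 d.py 555.5 -363.2 50 148.6
```

```text
pose [ 556.7 -363.8  103.9] [1.7996e+02 1.2000e-01 1.4813e+02] f [ 0.8 -0.2  0.1] gap 85.4 t 23.75
total [ 0.0014 -0.0002  0.0539] [ 0.0006  0.002  -0.0082] rows 1 each [ 0.0014 -0.0002  0.0539] [ 0.0006  0.002  -0.0082]
```

>>> play_rows(deltas=[[[0.001, 0, 0.025], [0, 0.002, -0.008], 0], [[0, 0, 0.03], [0, 0, 0], 0], [[0, 0, 0.015], [0, 0, 0], 0], [[0, 0, 0.002], [0, 0, 0], 0], [[0, 0, 0], [0, 0, 0], 0]])

```text
time: 24.38
tool_pos: [562.3, -367.7, 41.6]
tcp_rot: [-179.9, 0.9, 148.5]
ft_force: [0.0, -1.1, 0.4]
finger_gap: 85.2
```

```bash
python3 d.py 555.5 -363.2 18 148.6
```

```text
pose [ 562.3 -367.7   41.6] [-179.95    0.86  148.51] f [ 0.  -1.1  0.4] gap 85.2 t 24.375
total [0.0085 0.0003 0.0235] [-0.0009  0.015  -0.0016] rows 1 each [0.0085 0.0003 0.0235] [-0.0009  0.015  -0.0016]
```

>>> play_rows(deltas=[[[0.008, 0, 0.012], [0, 0.015, 0], 0], [[0, 0, 0.009], [0, 0, 0], 0], [[0, 0, 0.001], [0, 0, 0], 0]])

```text
time: 24.75
tool_pos: [556.3, -364.2, 20.5]
tcp_rot: [-179.9, 0.1, 148.5]
ft_force: [0.2, 0.6, -0.2]
finger_gap: 85.5
```

```bash
python3 d.py 555.5 -363.2 18 148.6
```

```text
pose [ 556.3 -364.2   20.5] [-1.7992e+02  1.3000e-01  1.4850e+02] f [ 0.2  0.6 -0.2] gap 85.5 t 24.75
total [0.0012 0.0005 0.0025] [-0.0013  0.0023 -0.0017] rows 1 each [0.0012 0.0005 0.0025] [-0.0013  0.0023 -0.0017]
```

>>> play_rows(deltas=[[[0.001, 0, 0.001], [0, 0.002, 0], 0], [[0, 0, 0], [0, 0, 0], 1], [[0, 0, 0], [0, 0, 0], 1], [[0, 0, 0], [0, 0, 0], 1], [[0, 0, 0], [0, 0, 0], 1], [[0, 0, 0], [0, 0, 0], 1]])

```text
time: 25.5
tool_pos: [555.6, -363.8, 19.8]
tcp_rot: [-179.9, 0.0, 148.5]
ft_force: [-0.7, -0.0, -0.2]
finger_gap: 35.3
```

```bash
python3 d.py 555.5 -363.2 18 148.6
```

```text
pose [ 555.6 -363.8   19.8] [-1.7992e+02  3.0000e-02  1.4850e+02] f [-0.7 -0.  -0.2] gap 35.3 t 25.5
total [0.0004 0.0005 0.0018] [-0.0013  0.0006 -0.0017] rows 1 each [0.0004 0.0005 0.0018] [-0.0013  0.0006 -0.0017]
```

>>> play_rows(deltas=[[[0, 0, -0.025], [0, 0, 0], 1], [[0, 0, -0.04], [0, 0, 0], 1], [[0, 0, -0.02], [0, 0, 0], 1], [[0, 0, 0], [0, 0, 0], 1]])

```text
time: 26.0
tool_pos: [554.2, -362.6, 104.2]
tcp_rot: [-180.0, -0.2, 148.5]
ft_force: [-0.4, -1.1, -2.3]
finger_gap: 35.4
```

```bash
python3 d.py 410.8 -227.7 110 183 5
```

```text
pose [ 554.2 -362.6  104.2] [-179.95   -0.23  148.5 ] f [-0.4 -1.1 -2.3] gap 35.4 t 26.0
total [ 0.1928  0.0401 -0.0051] [ 4.000e-04 -4.200e-03 -6.021e-01] rows 5 each [ 0.0386  0.008  -0.001 ] [ 1.000e-04 -8.000e-04 -1.204e-01]
```

>>> play_rows(deltas=[[[0.03, 0.007, -0.003], [0, -0.004, 0], 1], [[0.045, 0.009, -0.003], [0, 0, 0], 1], [[0.045, 0.009, -0.003], [0, 0, 0], 1], [[0.045, 0.009, 0], [0, 0, -0.08], 1], [[0, 0, 0], [0, 0, -0.13], 1], [[0, 0, 0], [0, 0, -0.13], 1], [[0, 0, 0], [0, 0, -0.13], 1], [[0, 0, 0], [0, 0, -0.08], 1]])

```text
time: 27.0
tool_pos: [419.3, -238.1, 97.4]
tcp_rot: [179.3, -1.0, -179.0]
ft_force: [-0.1, 0.6, -2.7]
finger_gap: 35.4
```

```bash
python3 d.py 410.8 -227.7 70 183
```

```text
pose [ 419.3 -238.1   97.4] [ 179.33   -0.96 -179.  ] f [-0.1  0.6 -2.7] gap 35.4 t 27.0
total [0.0079 0.0102 0.0277] [ 0.0119 -0.0165 -0.035 ] rows 1 each [0.0079 0.0102 0.0277] [ 0.0119 -0.0165 -0.035 ]
```

>>> play_rows(deltas=[[[0.008, 0.01, 0.005], [0.012, -0.016, -0.03], 1], [[0, 0, 0.012], [0, 0, 0], 1], [[0, 0, 0.008], [0, 0, 0], 1], [[0, 0, 0], [0, 0, 0], 1]])

```text
time: 27.5
tool_pos: [408.6, -226.6, 66.5]
tcp_rot: [179.8, -0.3, -177.3]
ft_force: [-0.2, -0.4, -2.5]
finger_gap: 35.7
```

```bash
python3 d.py 410.8 -227.7 38 183
```

```text
pose [ 408.6 -226.6   66.5] [ 179.78   -0.33 -177.26] f [-0.2 -0.4 -2.5] gap 35.7 t 27.5
total [-0.0024 -0.0013  0.0285] [ 0.0039 -0.0058 -0.0045] rows 1 each [-0.0024 -0.0013  0.0285] [ 0.0039 -0.0058 -0.0045]
```

>>> play_rows(deltas=[[[-0.002, -0.001, 0.01], [0.004, -0.006, 0.003], 1], [[0, 0, 0.01], [0, 0, 0], 1], [[0, 0, 0.006], [0, 0, 0], 1], [[0, 0, 0], [0, 0, 0], 1]])

```text
time: 28.0
tool_pos: [411.1, -228.0, 38.6]
tcp_rot: [-180.0, 0.0, -177.5]
ft_force: [-1.0, 0.6, -1.8]
finger_gap: 35.5
```

```bash
python3 d.py 410.8 -227.7 23.8 183
```

```text
pose [ 411.1 -228.    38.6] [-1.7997e+02  3.0000e-02 -1.7749e+02] f [-1.   0.6 -1.8] gap 35.5 t 28.0
total [0.0003 0.0004 0.0148] [-0.0005  0.0006 -0.0085] rows 1 each [0.0003 0.0004 0.0148] [-0.0005  0.0006 -0.0085]
```

>>> play_rows(deltas=[[[0, 0, 0.007], [0, 0, -0.006], 1], [[0, 0, 0.005], [0, 0, 0], 1], [[0, 0, 0.0025], [0, 0, 0], 1], [[0, 0, 0.0005], [0, 0, 0], 1]])

```text
time: 28.5
tool_pos: [411.8, -228.5, 23.7]
tcp_rot: [-179.9, 0.1, -177.1]
ft_force: [-3.8, 1.9, 8.6]
finger_gap: 35.7
```

>>> play_rows(deltas=[[[0, 0, 0], [0, 0, 0], 0], [[0, 0, 0], [0, 0, 0], 0], [[0, 0, 0], [0, 0, 0], 0], [[0, 0, -0.03], [0, 0, 0], 0], [[0, 0, -0.05], [0, 0, 0], 0], [[0, 0, -0.05], [0, 0, 0], 0], [[0, 0, -0.05], [0, 0, 0], 0], [[0, 0, 0], [0, 0, 0], 0]])

```text
time: 29.5
tool_pos: [411.2, -228.2, 209.4]
tcp_rot: [-179.9, 0.1, -177.1]
ft_force: [0.9, -0.1, -0.2]
finger_gap: 85.3
```

```bash
python3 - <<'E'
from h import *
T=[("inf",(482.9,77.8),64,21,0),("can",(463.7,-85.7),100,33,0),("caddy",(626,-206),79,25,36.2),("box",(411,-227.7),59,(42,18),3)]
out=[]
for n,b in(("side",(180,130,460,400)),("scene",(150,140,430,410))):
    a=eyes.snapshot(n)[:,:,::-1].copy(); cv2.imwrite(f"pics/f_{n}.png",a)
    for k,c,z,R,an in T:
        if an==0: t=np.linspace(0,6.28,40); X=np.c_[c[0]+R*np.cos(t),c[1]+R*np.sin(t)]
        else:
            R=(R,R) if np.isscalar(R) else R; X=cv2.boxPoints((c,(2*R[0],2*R[1]),an))
        cv2.polylines(a,[np.round(proj(n,np.c_[X,np.full(len(X),z)])).astype(int)],True,(0,0,255),1)
    out.append(cv2.resize(a[b[1]:b[3],b[0]:b[2]],(400,386)))
cv2.imwrite("pics/f.png",np.hstack(out))
E
```

```text
(no output)
```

View pics/f.png

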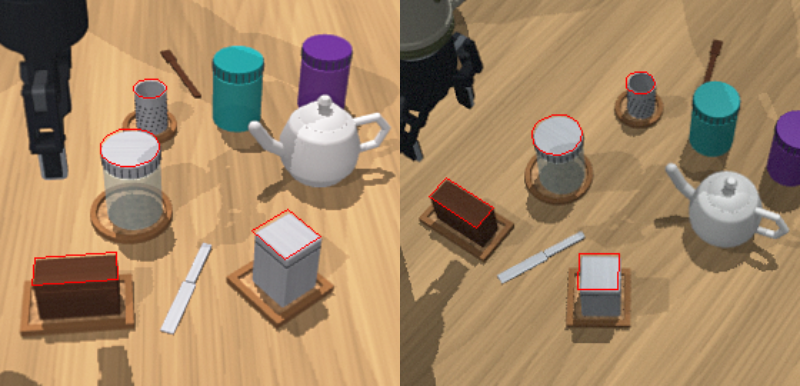

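```bash
python3 -c "
from bench import r
print(r.hand_in())"
```

```text
the job is handed in; nothing more can be done
None
```

All four tea things are in their matching rests, and I handed the job in at about 29.6 s of the 112 s allowed. I moved the infuser first, then the canister, the caddy and the tea box.

- **Positions:** in the last scene-camera picture all four stand upright inside the recesses, with their tops within about a pixel of where they should be. The teapot looks untouched, though I did not measure its position.
- **Heights:** when I let go, the tool height put each underside about 4 mm above the table, which is the recess floor. The canister, caddy and tea box showed light contact in the force readings. The infuser showed none, so I released it on height alone, about 0.3 mm above the floor.
- **Forces:** the largest I saw, read only at the end of each move, was about 9 N, when setting down the tea box.
- **Disagreement:** the side camera placed things 4 to 13 mm off in y compared with the wrist and scene cameras. Those two agreed to about 2 mm, so I used them.

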